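# Fan the brass plates along the parts tray

### The arm

A 6-joint arm with a two-finger parallel gripper is mounted at the origin on a cart in front of the work surface, level with it; the furniture and walls round the work are solid. World frame = base frame: x ahead of the robot, y to its left, z up, the work surface at z = 0. Lengths are in m, angles in rad, forces in N, time in s.
With the tool pointing down it reaches from about 0.35 to 1 m from the base axis. Payload 7.1 kg.
Tool frame: the origin (TCP) lies between the finger pads; the fingertips stand 17 mm ahead of it and the grasp point (between the pads) lies 2 mm behind it; z points along the fingers, y is the direction in which the jaws open and shut (so a half turn about z gives the same grasp; the last joint's range is limited). The gripper opens to 85 mm and grips with 20 to 120 N. Pads are 22 mm wide; open, the fingers measure 114 mm over their backs; the gripper's body (76 mm by 85 mm) begins 54 mm behind the grasp point. The pads swing forward as they close: fully open they stand 13 mm farther back than shut.
Start: joints at [-1.329, 0.423, 1.63, -0, 1.089, -0.019], TCP at [0.161, -0.604, 0.248] pointing down, gripper open.
Joint ranges: [-3, 3], [-0.9, 2.11], [0.09, 2.58], [-1.31, 4.45], [0.11, 2.69], [-2.54, 2.54]. Speed limits (rad/s): [2.39, 2.39, 3.01, 3.14, 3.14, 3.14].

### API

Orientations are given as a unit quaternion [x, y, z, w].
In Python, from bench import read_state, cams, order gives the robot as it stands. The module is installed in compiled form; this text tells all that it offers.
- The arm moves only by the tool step_arm, never from a script. Its argument "commands" is a list of rows, each a list of 4 numbers: the shift along the world's x, y, z in mm, then the turn about the world's z in rad. A call has 1 to 10 rows; each row is the pose to reach, as a shift and turn from the pose measured when the call began; what a row does not reach only later rows make up. A row lasts 1/8 s, in which the tool goes at most 62.5 mm and 10.7 degrees, less where a joint would pass 70% of its speed; a pose out of reach is approached as far as the arm can. A call with a gripper value outside its range is refused whole. "hand" is the gripper command: -1 is shut, 1 is fully open, values between are in proportion, set as the call begins (left out, the last holds). The fingers move at their own pace and stop on an object; the grip force is fixed at half the most. Time passes only in rows, so rows that repeat a pose let the fingers close. It gives the time, the measured TCP pose, the force and the opening at its end, in the units of the state.
- read_state(): the state, without advancing time (a new reading comes with each control period).
- cams.snapshot(name): name is "scene" or "top" or "wrist"; returns a dict with "frame" (480x640x3 uint8, red, green, blue), "fx", "fy", "cx", "cy" (pixels), "R" (3x3) and "t" (3): a world point X has camera coordinates R X + t. Camera axes: x right, y down, z forward; pixel columns grow to the right and rows downward; lengths in m; the calibration is good to about 2 mm. A picture is of the moment at which its call begins. There is no depth.
- order.close_job(): hands the job in, once; it reports no verdict.
The state is a dict: "time": time; "joint_positions": joint angles; "qd": joint speeds; "joint_torque": joint torques, N m; "tcp_pos": TCP position; "eef_rot": TCP orientation; "wrist_force": force on the tool from outside, world axes, zero at the start; "wrist_torque": the same for the moment, N m; "gripper_width": finger opening in m.
Only numpy, scipy, OpenCV 4.12 (cv2) and the standard library are available. Lean on these libraries where they do the work, as an engineer would, in place of code of your own. Each camera call takes 0.05 s, during which the arm holds its last target. There are 200 camera calls.

### The job

Carry on the fan of brass plates in the black tray like roof tiles, so that they can be counted and picked up one by one: lay one loose plate so that its hole end rests on the plain end of the plate already there, then lay the other in the same way on the plain end of the one you just laid. Each plate should lie straight in line with the one below it and cover a third to a half of its length, with its hole toward the same end of the tray as the first plate's hole and its own plain end down on the tray floor; do not shift the first plate.

Things in the scene. Friction and masses are not known exactly. Their poses are not given: they have to be found in the camera images.
- tray: Black open parts tray fixed to the bench, outside 138 mm along its x by 198 mm along its y (at the rim), walls 24 mm high; inside 126 x 186 mm, floor 2 mm thick. Origin at the centre of its underside, y along its length. The first plate lies flat on its floor near the +y end, hole toward that end, about on its lengthwise centre line.
- plate_first_mid (a point): Already lying flat in the tray: brass plate 40 x 70 x 6 mm, 0.08 to 0.17 kg, with one round 14 mm hole near one short end. Site at the middle of the plate (half-way up its thickness); its y axis runs along the 70 mm length toward the hole end, x across the 40 mm width, z out of the top face.
- plate_first_holepoint (a point): Middle of this plate's hole, 22 mm from the middle of the plate along its +y.
- plate_a_mid (a point): One of two loose plates lying flat on the bench to the right of the tray, hole end roughly to the left: brass plate 40 x 70 x 6 mm, 0.08 to 0.17 kg, with one round 14 mm hole near one short end. Site at the middle of the plate (half-way up its thickness); its y axis runs along the 70 mm length toward the hole end, x across the 40 mm width, z out of the top face.
- plate_a_holepoint (a point): Middle of this plate's hole, 22 mm from the middle of the plate along its +y.
- plate_b_mid (a point): The other loose plate on the bench, the same as plate_a and interchangeable with it: brass plate 40 x 70 x 6 mm, 0.08 to 0.17 kg, with one round 14 mm hole near one short end. Site at the middle of the plate (half-way up its thickness); its y axis runs along the 70 mm length toward the hole end, x across the 40 mm width, z out of the top face.
- plate_b_holepoint (a point): Middle of this plate's hole, 22 mm from the middle of the plate along its +y.
There are look-alikes about, which are no part of the job. What is shaped like the part that bears plate_b_mid but blue or purple is not meant.

How it is judged:
By the outcome, as a careful person would: the job done as asked, in the order asked, and still so for the second after the job is handed in, with the robot touching nothing.
It also fails if it takes over 51 s, if anything falls off the work surface, if the arm or the gripper's body presses on something with over 40 N, if the wrist force passes 120 N, or if a joint passes its speed limit or range.

## Working session

There is one attempt and no reset: what is moved stays moved. The work goes in short steps, Python scripts to look and compute and a tool call to move; the robot and the scene stay as the last step left them, time stands still between calls to the robot, and variables do not carry over. Pictures are saved under pics/ and viewed, about 8 in all and at most 12, crops included, and the job is handed in when it is done.

Besides the shell and the picture viewer there is one more tool, called as a command line: name --pt "numbers of a row" for each row, then --argument value for the rest. step_arm: Moves the arm, as the interface text tells. Its arguments: {"type":"object","properties":{"commands":{"type":"array"},"hand":{"type":"number"}},"required":["commands"]}

```bash
mkdir -p pics; cat > h.py <<'E'
import numpy as np, cv2
from bench import read_state, cams, order
def snap(n,f=None):
    s=cams.snapshot(n)
    if f: cv2.imwrite('pics/'+f,cv2.cvtColor(s['frame'],cv2.COLOR_RGB2BGR))
    return s
def ray(s,u,v,z):
    R=np.array(s['R']);t=np.array(s['t']);c=-R.T@t
    d=R.T@np.array([(u-s['cx'])/s['fx'],(v-s['cy'])/s['fy'],1])
    return c+d*(z-c[2])/d[2]
def proj(s,X):
    p=np.array(s['R'])@np.array(X)+np.array(s['t']);return s['fx']*p[0]/p[2]+s['cx'],s['fy']*p[1]/p[2]+s['cy']
E
python3 - <<'E'
from h import *
for n in ('top','scene'):
    s=snap(n,n+'0.png'); print(n,s['fx'],np.round(s['R'],3).tolist(),np.round(s['t'],3))
st=read_state();print(st['time'],st['tcp_pos'],st['eef_rot'],st['gripper_width'],st['wrist_force'])
E
```

```text
top 484.6341297940468 [[0.028, -0.999, 0.038], [-0.981, -0.034, -0.191], [0.192, -0.032, -0.981]] [-0.13   0.484  0.966]
scene 543.7152904888666 [[-0.623, -0.782, 0.011], [-0.543, 0.423, -0.725], [0.563, -0.458, -0.688]] [0.222 0.319 0.859]
0.1 [ 0.16105879 -0.60340655  0.24763335] [ 9.91511968e-01  1.30013594e-01 -8.33447815e-05 -6.89521689e-04] 0.08600794434107772 [-0.70160168  0.33119764  0.33967627]
```

View pics/top0.png

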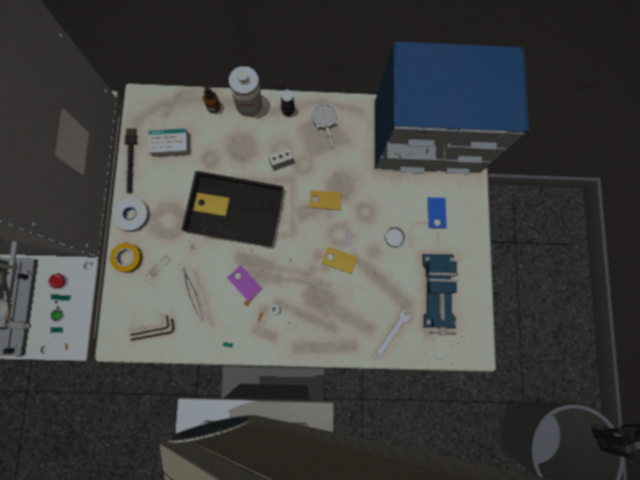

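The picture shows the tray centred at about (235,208), with the first plate at (211,204). There are four loose candidates: brass (325,200), brass (340,260), purple (244,283) and blue (437,213). The two brass ones fit, since they lie right of the tray with their holes to the left; purple and blue are excluded. I'll measure them and confirm in a crop.

```bash
cat >> h.py <<'E'
def brass(s,amin=150,zf=lambda c:.006):
    f=s['frame'];hsv=cv2.cvtColor(f,cv2.COLOR_RGB2HSV)
    m=cv2.inRange(hsv,(17,150,70),(32,255,255))
    cs,_=cv2.findContours(m,cv2.RETR_EXTERNAL,cv2.CHAIN_APPROX_NONE)
    out=[]
    for c in cs:
        if cv2.contourArea(c)<amin: continue
        u,v=c[:,0].mean(0)
        z=zf((u,v))
        P=np.array([ray(s,a+0.,b+0.,z)[:2] for a,b in c[:,0]])*1000
        r=cv2.minAreaRect(P.astype(np.float32))
        b=cv2.boxPoints(r);e=b[1]-b[0];e2=b[2]-b[1]
        L=e if np.hypot(*e)>np.hypot(*e2) else e2
        out.append(((round(u),round(v)),np.round(r[0],1),np.round(r[1],1),round(float(np.degrees(np.arctan2(L[1],L[0])))%180,1),cv2.contourArea(c)))
    return out
E
python3 - <<'E'
from h import *
s=snap('top')
for o in brass(s,100,lambda c:.008 if c[0]<250 else .006):print(o)
f=cv2.cvtColor(s['frame'],cv2.COLOR_RGB2BGR)
cv2.imwrite('pics/c.png',cv2.resize(f[160:300,170:370],None,fx=4,fy=4,interpolation=cv2.INTER_CUBIC))
# tray outline at rim
m=cv2.inRange(cv2.cvtColor(f,cv2.COLOR_BGR2GRAY),0,60);m[:, :170]=0;m[:,300:]=0;m[:160]=0;m[260:]=0
c=max(cv2.findContours(m,0,1)[0],key=cv2.contourArea)
P=np.array([ray(s,*p[0],.024)[:2] for p in c])*1000
print(cv2.minAreaRect(P.astype(np.float32)),cv2.boxPoints(cv2.minAreaRect(P.astype(np.float32))))
E
```

```text
((339, 259), array([ 444.8, -166.9]), array([63.8, 34.1]), 73.2, 336.5)
((125, 257), array([435.1, 291.5]), array([60.8, 58.8]), 5.5, 620.0)
((211, 204), array([558.5, 118.4]), array([72.4, 40.3]), 82.4, 526.5)
((324, 200), array([ 578. , -132.6]), array([64.8, 35. ]), 88.0, 330.0)
((546.165771484375, 66.35536193847656), (197.02398681640625, 136.33343505859375), 81.5233383178711) [[464.2224   -21.032272]
 [599.0665   -41.12871 ]
 [628.10913  153.743   ]
 [493.265    173.83943 ]]
```

View pics/c.png

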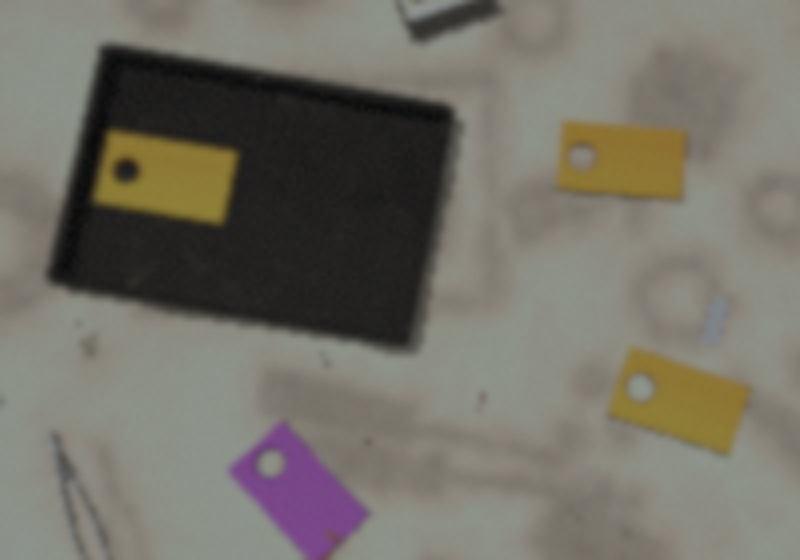

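View pics/scene0.png

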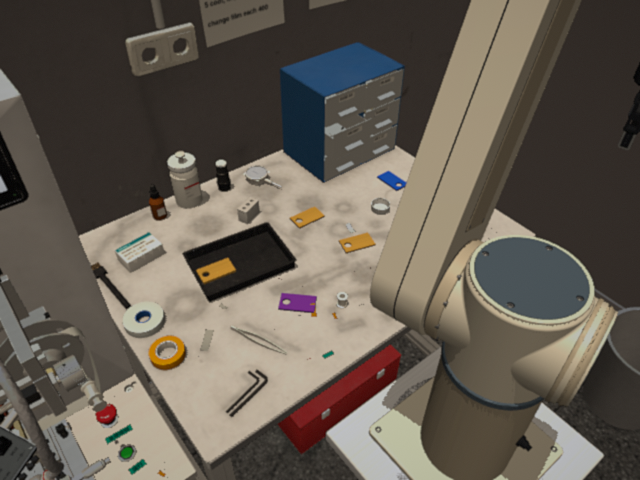

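The crop confirms it: both brass plates have their holes to the left, at crop (582,156) and (640,388). The purple one and the blue one are decoys. I'll go above the far brass plate first.

step_arm --pt "60 60 0 0.18" --pt "120 120 0 0.36" --pt "170 180 0 0.54" --pt "220 240 0 0.72" --pt "270 300 -20 0.9" --pt "320 360 -40 1.08" --pt "370 420 -60 1.276" --pt "417 471 -90 1.276" --pt "417 471 -100 1.276" --pt "417 471 -100 1.276" --hand 1

```text
time: 1.4
tcp_pos: [0.5676, -0.1443, 0.1536]
eef_rot: [0.719, 0.695, -0.0, -0.0]
wrist_force: [0.4, -1.5, 0.5]
gripper_width: 0.0854
```

```bash
python3 - <<'E'
from h import *
s=snap('wrist','w1.png'); st=read_state()
print(st['time'],st['tcp_pos'],st['eef_rot'],st['joint_positions'])
print(np.round(-np.array(s['R']).T@s['t'],3),np.round(s['R'],2).tolist())
for o in brass(s,500):print(o)
E
```

```text
1.45 [ 0.5704548  -0.13938324  0.15113173] [ 7.18152656e-01  6.95884500e-01  4.60549203e-04 -1.14600919e-03] [-0.26085996  0.49549221  1.77839856  0.0025777   0.86919527 -0.23103193]
[ 0.569 -0.068  0.278] [[1.0, -0.03, -0.0], [-0.03, -0.95, 0.3], [-0.01, -0.3, -0.95]]
((168, 250), array([ 445.7, -165.8]), array([70. , 39.8]), 72.9, 4720.5)
((348, 199), array([ 578.2, -131.8]), array([69.3, 39.2]), 87.3, 5213.5)
```

View pics/w1.png

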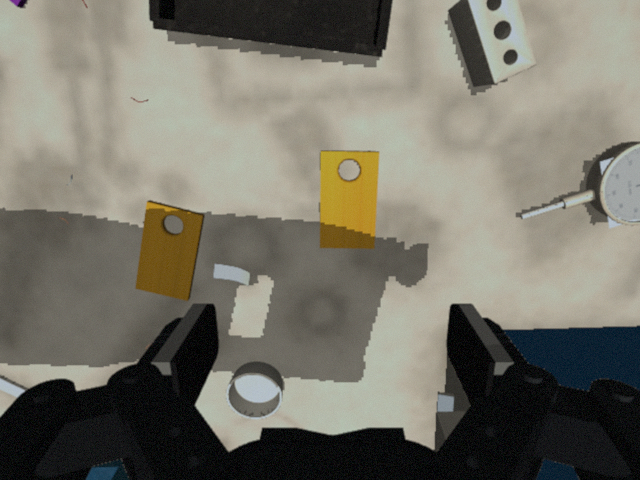

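The wrist view shows the two brass plates at (348,199) and (168,250), and the rays agree with the top view. I'll part-close to about 50 mm and descend, feeling for the bench.

step_arm --pt "7.7 7.5 -30 -0.016" --pt "7.7 7.5 -60 -0.016" --pt "7.7 7.5 -90 -0.016" --pt "7.7 7.5 -115 -0.016" --pt "7.7 7.5 -125 -0.016" --pt "7.7 7.5 -127 -0.016" --pt "7.7 7.5 -127 -0.016" --pt "7.7 7.5 -127 -0.016" --hand 0.2

```text
time: 2.45
tcp_pos: [0.5788, -0.1321, 0.0251]
eef_rot: [0.724, 0.69, 0.001, -0.0]
wrist_force: [0.0, -0.6, 0.3]
gripper_width: 0.0514
```

```bash
python3 - <<'E'
from h import *
s=snap('wrist','w2.png'); st=read_state()
print(st['tcp_pos'],st['wrist_force'],st['gripper_width'])
E
```

```text
[ 0.5787217  -0.13204714  0.02504804] [-0.49650002 -0.49005731  0.49141346] 0.05130921679770993
```

View pics/w2.png

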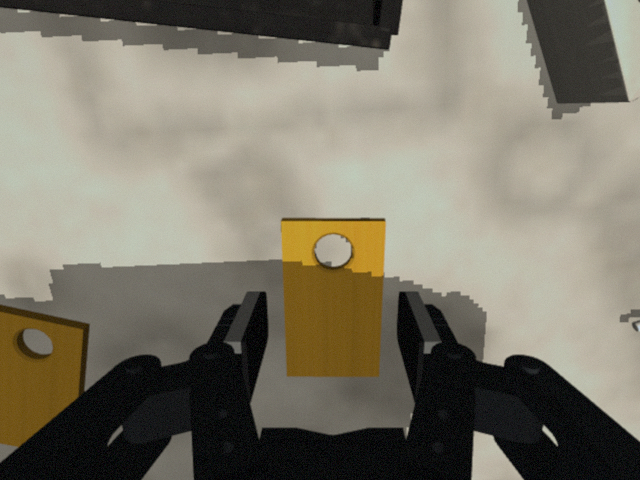

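The fingers straddle the plate (at 333,300) centrally, with clearance on both sides. I'll feel my way down.

step_arm --pt "0 0 -3 0" --pt "0 0 -5 0" --pt "0 0 -5 0"

```text
time: 2.88
tcp_pos: [0.5786, -0.132, 0.0199]
eef_rot: [0.724, 0.69, 0.001, -0.001]
wrist_force: [0.3, -0.3, -0.4]
gripper_width: 0.0514
```

step_arm --pt "0 0 -2 0" --pt "0 0 -2 0"

```text
time: 3.12
tcp_pos: [0.5784, -0.132, 0.0176]
eef_rot: [0.724, 0.69, 0.001, -0.001]
wrist_force: [-0.0, 0.3, -0.0]
gripper_width: 0.0508
```

step_arm --pt "0 0 -2 0" --pt "0 0 -2 0"

```text
time: 3.38
tcp_pos: [0.5782, -0.132, 0.0154]
eef_rot: [0.724, 0.69, 0.001, -0.001]
wrist_force: [0.4, -0.6, -0.1]
gripper_width: 0.0512
```

step_arm --pt "0 0 -2 0" --pt "0 0 -2 0"

```text
time: 3.62
tcp_pos: [0.5784, -0.132, 0.0138]
eef_rot: [0.724, 0.69, 0.001, -0.001]
wrist_force: [-0.7, -0.1, 4.7]
gripper_width: 0.0514
```

Contact came at z≈14 mm. I'll raise 3.5 mm and close.

step_arm --pt "0 0 3.5 0" --pt "0 0 3.5 0"

```text
time: 3.88
tcp_pos: [0.5787, -0.1321, 0.0176]
eef_rot: [0.724, 0.69, 0.001, -0.001]
wrist_force: [-0.0, -0.2, 0.3]
gripper_width: 0.0511
```

step_arm --pt "0 0 0 0" --pt "0 0 0 0" --pt "0 0 0 0" --pt "0 0 0 0" --pt "0 0 0 0" --hand -1

```text
time: 4.5
tcp_pos: [0.5787, -0.1321, 0.018]
eef_rot: [0.724, 0.69, 0.001, -0.001]
wrist_force: [-1.9, -0.1, 5.9]
gripper_width: 0.0373
```

step_arm --pt "0 0 25 0" --pt "0 0 60 0" --pt "0 0 70 0" --pt "0 0 70 0"

```text
time: 5.0
tcp_pos: [0.5789, -0.1321, 0.0882]
eef_rot: [0.724, 0.69, 0.001, -0.0]
wrist_force: [-0.2, -0.3, -2.0]
gripper_width: 0.0371
```

```bash
python3 - <<'E'
from h import *
s=snap('wrist','w3.png'); st=read_state()
print(st['tcp_pos'],st['eef_rot'],st['wrist_force'],st['gripper_width'])
z=st['tcp_pos'][2]-.0175+.006
for o in brass(s,500,lambda c:z):print(o)
E
```

```text
[ 0.57828925 -0.13195867  0.08739313] [ 7.23710787e-01  6.90102568e-01  6.67308716e-04 -8.35658811e-04] [-0.00876435 -0.46029791 -1.05844146] 0.03684435250564799
((108, 310), array([ 491.7, -128.5]), array([47.2, 26.4]), 73.0, 7069.5)
((333, 300), array([ 578.1, -131.2]), array([70.8, 39.8]), 86.9, 16121.0)
```

View pics/w3.png

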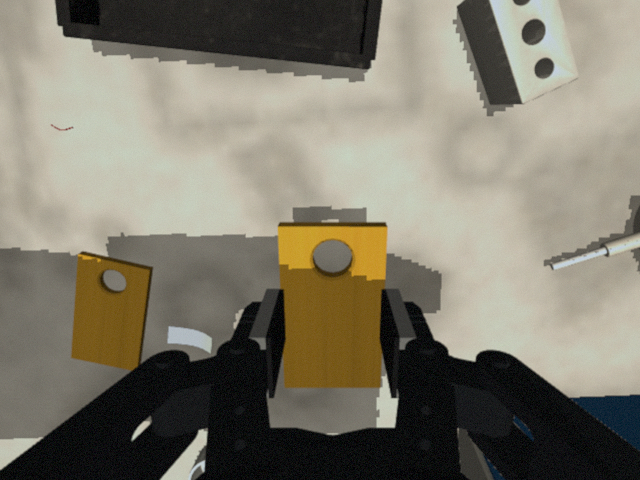

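The plate is held squarely: the view shows it at (333,300), with about 0.8 mm along-length offset from the TCP. I'll carry it over the tray short of the target and measure the first plate from close by.

step_arm --pt "0 20 20 -0.02" --pt "-10 60 30 -0.05" --pt "-20 110 30 -0.079" --pt "-28 150 30 -0.079" --pt "-30 170 30 -0.079" --pt "-30 170 30 -0.079" --pt "-30 170 30 -0.079"

```text
time: 5.92
tcp_pos: [0.5485, 0.0373, 0.1169]
eef_rot: [0.751, 0.661, 0.0, -0.001]
wrist_force: [-0.1, -0.3, -1.2]
gripper_width: 0.0375
```

```bash
python3 - <<'E'
from h import *
s=snap('wrist','w4.png'); st=read_state()
p=np.array(st['tcp_pos']);q=st['eef_rot']
print(p,np.degrees(2*np.arctan2(q[1],q[0])),st['wrist_force'],st['gripper_width'])
z=p[2]-.0175+.006
for o in brass(s,500,lambda c:z if c[1]>220 else .008):print(o)
E
```

```text
[0.54849487 0.03706098 0.11703391] 82.69684666698025 [ 0.76819742 -1.06925614 -0.89289859] 0.03689683057769087
((332, 302), array([548. ,  39.1]), array([70.1, 40.1]), 82.7, 16466.5)
((333, 94), array([558.7, 117.3]), array([70.3, 40.5]), 82.1, 9374.5)
```

View pics/w4.png

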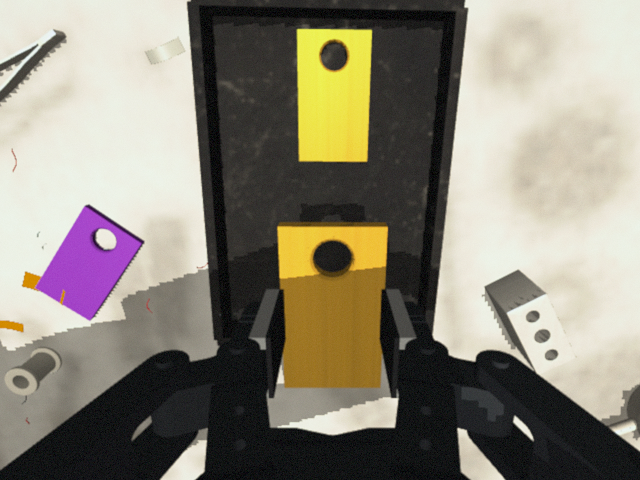

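The first plate is clearly visible at (333,94), and the held plate at (332,302) is in line with it. The move is (+5, +37.6) mm, turning −0.009 rad, then down gently.

step_arm --pt "5.1 37.6 -20 -0.009" --pt "5.1 37.6 -45 -0.009" --pt "5.1 37.6 -65 -0.009" --pt "5.1 37.6 -80 -0.009" --pt "5.1 37.6 -87 -0.009" --pt "5.1 37.6 -88 -0.009" --pt "5.1 37.6 -88 -0.009" --pt "5.1 37.6 -88 -0.009"

```text
time: 6.98
tcp_pos: [0.5541, 0.0747, 0.0297]
eef_rot: [0.754, 0.657, 0.001, -0.0]
wrist_force: [-0.5, 0.7, -1.2]
gripper_width: 0.0373
```

step_arm --pt "0 0 -1.5 0" --pt "0 0 -1.5 0"

```text
time: 7.22
tcp_pos: [0.5542, 0.0748, 0.0283]
eef_rot: [0.754, 0.657, 0.001, -0.0]
wrist_force: [0.1, -0.2, -2.2]
gripper_width: 0.0373
```

```bash
python3 - <<'E'
from h import *
s=snap('wrist','w5.png'); st=read_state()
p=np.array(st['tcp_pos']);q=st['eef_rot']
print(p,np.degrees(2*np.arctan2(q[1],q[0])),st['wrist_force'],st['gripper_width'])
for o in brass(s,500,lambda c:.014):print(o)
E
```

```text
[0.55410349 0.07478145 0.02828744] 82.187380229844 [-0.21184512  0.10483625 -0.42676105] 0.0371821958205083
((331, 241), array([556.3,  95.3]), array([114.6,  40.8]), 82.1, 29821.5)
```

View pics/w5.png

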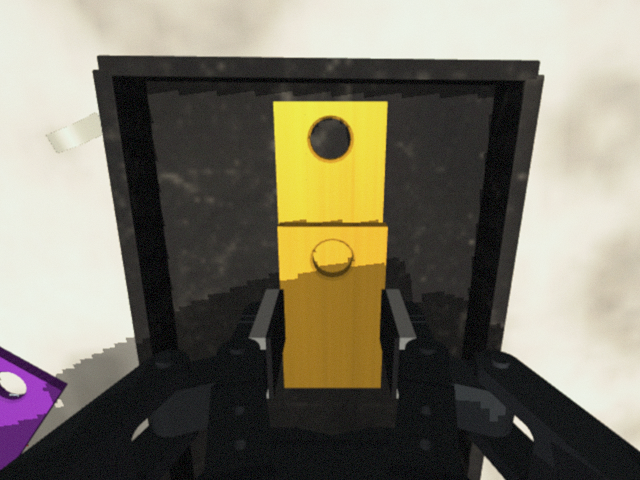

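The held plate hovers in line over the first one, with its front edge at row 224 and the first plate's far edge at row 101. Quick numeric check of exposure and sideways alignment.

```bash
python3 - <<'E'
from h import *
s=snap('wrist'); a=np.radians(82.1);L=np.array([np.cos(a),np.sin(a)]);W=np.array([L[1],-L[0]])
def f(u,v,z):
    p=ray(s,u,v,z)[:2]*1000; return round(p@L,1),round(p@W,1)
hsv=cv2.cvtColor(s['frame'],cv2.COLOR_RGB2HSV);m=cv2.inRange(hsv,(17,150,40),(32,255,255))
for r,z in ((110,.008),(150,.008),(205,.008),(232,.0165),(280,.0165)):
    c=np.flatnonzero(m[r]);c=c[(c>200)&(c<450)];l,h=f(c[0],r,z),f(c[-1],r,z);print(r,c[0],c[-1],l,h,'mid W',(l[1]+h[1])/2)
print('far edge first',f(330,101,.008),'lead edge held top',f(332,226,.0165), 'rear',f(332,388,.0165))
E
```

```text
110 273 387 (np.float64(225.2), np.float64(517.1)) (np.float64(225.2), np.float64(557.1)) mid W 537.1
150 275 385 (np.float64(211.4), np.float64(517.3)) (np.float64(211.4), np.float64(556.9)) mid W 537.0999999999999
205 277 383 (np.float64(191.0), np.float64(517.2)) (np.float64(191.1), np.float64(557.0)) mid W 537.1
232 277 387 (np.float64(183.0), np.float64(518.0)) (np.float64(183.1), np.float64(557.7)) mid W 537.85
280 279 385 (np.float64(164.1), np.float64(518.0)) (np.float64(164.2), np.float64(557.8)) mid W 537.9
far edge first (np.float64(228.2), np.float64(537.1)) lead edge held top (np.float64(185.3), np.float64(537.8)) rear (np.float64(115.6), np.float64(537.9))
```

step_arm --pt "0 0 -1.5 0" --pt "0 0 -1.5 0"

```text
time: 7.58
tcp_pos: [0.554, 0.0747, 0.0266]
eef_rot: [0.754, 0.657, 0.001, -0.001]
wrist_force: [0.3, -0.5, -1.7]
gripper_width: 0.0372
```

Exposure is 43 mm and the sideways error 0.7 mm. I'll trim both, then touch down.

step_arm --pt "-0.5 1.6 0 0" --pt "-0.5 1.6 0 0" --pt "-0.5 1.6 -1 0" --pt "-0.5 1.6 -1 0"

```text
time: 8.07
tcp_pos: [0.5536, 0.0764, 0.0259]
eef_rot: [0.754, 0.657, 0.001, -0.0]
wrist_force: [-1.5, -0.2, 4.1]
gripper_width: 0.0373
```

step_arm --pt "0 0 -0.8 0" --pt "0 0 -0.8 0"

```text
time: 8.32
tcp_pos: [0.5536, 0.0764, 0.0258]
eef_rot: [0.754, 0.657, 0.001, -0.0]
wrist_force: [-2.7, -0.5, 7.6]
gripper_width: 0.0374
```

Contact. I'll ease the pressure off, then release by opening to about 50 mm.

step_arm --pt "0 0 0.6 0" --pt "0 0 0.6 0"

```text
time: 8.57
tcp_pos: [0.5536, 0.0763, 0.0263]
eef_rot: [0.754, 0.657, 0.001, -0.0]
wrist_force: [0.1, 0.2, -1.0]
gripper_width: 0.0374
```

step_arm --pt "0 0 0 0" --pt "0 0 0 0" --pt "0 0 0 0" --pt "0 0 0 0" --hand 0.2

```text
time: 9.07
tcp_pos: [0.5537, 0.0763, 0.0263]
eef_rot: [0.754, 0.657, 0.001, -0.0]
wrist_force: [-1.0, 0.3, -0.2]
gripper_width: 0.0513
```

step_arm --pt "0 0 20 0" --pt "0 0 60 0" --pt "0 -20 90 0" --pt "0 -40 90 0" --pt "0 -40 90 0"

```text
time: 9.7
tcp_pos: [0.5535, 0.0351, 0.1168]
eef_rot: [0.754, 0.657, 0.001, -0.0]
wrist_force: [0.5, -0.2, -0.3]
gripper_width: 0.0511
```

```bash
python3 - <<'E'
from h import *
s=snap('wrist','w6.png'); st=read_state()
p=np.array(st['tcp_pos']);q=st['eef_rot']
print(st['time'],p,np.degrees(2*np.arctan2(q[1],q[0])),st['wrist_force'],st['gripper_width'])
for o in brass(s,500,lambda c:.010):print(o)
E
```

```text
9.75 [0.55320443 0.03567859 0.11619428] 82.09251914413373 [ 0.37548248  0.5298585  -0.27166909] 0.05113973437973667
((322, 125), array([555.6,  96.6]), array([111.3,  41.6]), 82.1, 14195.5)
```

View pics/w6.png

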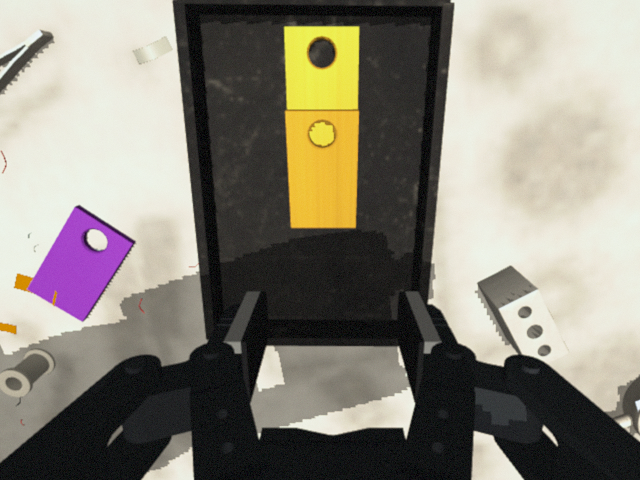

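The second plate lies in line, overlapping, with its plain end down: lead edge at row 110, rear edge at row 228, brightness as expected for a tilt. On to the near brass plate.

step_arm --pt "-20 -40 10 -0.04" --pt "-45 -90 10 -0.1" --pt "-75 -140 10 -0.16" --pt "-100 -185 10 -0.16" --pt "-107.5 -201.5 5 -0.16" --pt "-107.5 -201.5 5 -0.16" --pt "-107.5 -201.5 5 -0.16" --pt "-107.5 -201.5 5 -0.16"

```text
time: 10.75
tcp_pos: [0.4462, -0.1649, 0.1211]
eef_rot: [0.804, 0.595, 0.001, -0.001]
wrist_force: [-0.2, -0.2, 0.5]
gripper_width: 0.051
```

```bash
python3 - <<'E'
from h import *
s=snap('wrist','w7.png'); st=read_state()
p=np.array(st['tcp_pos']);q=st['eef_rot']
print(st['time'],p,np.degrees(2*np.arctan2(q[1],q[0])))
for o in brass(s,2000):print(o)
t=snap('top','t7.png')
for o in brass(t,100,lambda c:.010):print(o)
E
```

```text
10.8 [ 0.44611726 -0.16494115  0.1211378 ] 73.01295381105615
((331, 232), array([ 444.9, -166. ]), array([68.7, 39.2]), 73.0, 6249.5)
((125, 257), array([434.1, 290.7]), array([59. , 58.6]), 5.5, 617.0)
((221, 205), array([556.3,  96.7]), array([114.3,  43. ]), 81.8, 879.5)
```

step_arm --pt "-0.9 -0.9 -30 0" --pt "-0.9 -0.9 -60 0" --pt "-0.9 -0.9 -85 0" --pt "-0.9 -0.9 -98 0" --pt "-0.9 -0.9 -103 0" --pt "-0.9 -0.9 -103.3 0" --pt "-0.9 -0.9 -103.3 0"

```text
time: 11.72
tcp_pos: [0.4457, -0.1661, 0.0186]
eef_rot: [0.804, 0.595, 0.001, -0.0]
wrist_force: [-0.9, -0.2, -0.2]
gripper_width: 0.051
```

step_arm --pt "0 0 0 0" --pt "0 0 0 0" --pt "0 0 0 0" --pt "0 0 0 0" --pt "0 0 0 0" --hand -1

```text
time: 12.35
tcp_pos: [0.446, -0.1662, 0.0195]
eef_rot: [0.804, 0.595, 0.002, 0.0]
wrist_force: [-1.7, 0.9, 7.2]
gripper_width: 0.037
```

step_arm --pt "0 0 25 0" --pt "0 0 60 0" --pt "0 0 100 0" --pt "0 0 100 0" --pt "0 0 100 0"

```text
time: 12.98
tcp_pos: [0.4457, -0.1662, 0.1194]
eef_rot: [0.804, 0.595, 0.002, 0.0]
wrist_force: [0.4, 0.8, -1.7]
gripper_width: 0.0368
```

step_arm --pt "20 40 0 0.05" --pt "50 85 0 0.1" --pt "75 125 0 0.159" --pt "93 155 0 0.159" --pt "96 163 -3 0.159" --pt "96 163 -3 0.159" --pt "96 163 -3 0.159" --pt "96 163 -3 0.159"

```text
time: 13.98
tcp_pos: [0.5412, -0.0041, 0.1163]
eef_rot: [0.755, 0.656, 0.001, 0.0]
wrist_force: [0.6, 0.3, -0.3]
gripper_width: 0.0361
```

```bash
cat > m.py <<'E'
from h import *
import sys
s=snap('wrist',sys.argv[1]); st=read_state()
p=np.array(st['tcp_pos']);q=st['eef_rot'];print(st['time'],p,'yaw',np.degrees(2*np.arctan2(q[1],q[0])),st['wrist_force'])
a=np.radians(82.1);L=np.array([np.cos(a),np.sin(a)]);W=np.array([L[1],-L[0]])
hsv=cv2.cvtColor(s['frame'],cv2.COLOR_RGB2HSV);m=cv2.inRange(hsv,(17,150,40),(32,255,255))
for o in brass(s,500,lambda c:p[2]-.0185+.006 if c[1]>240 else .010): print(o,'LW',np.round([o[1]@L,o[1]@W],1))
def f(u,v,z):
    w=ray(s,u,v,z)[:2]*1000; return np.round([w@L,w@W],1)
for r in map(int,sys.argv[2].split(',')):
    c=np.flatnonzero(m[r]);c=c[(c>200)&(c<450)]
    for z in map(float,sys.argv[3].split(',')): print(r,c[0],c[-1],z,f(c[0],r,z),f(c[-1],r,z),'midW',((f(c[0],r,z)+f(c[-1],r,z))/2)[1])
col=m[:,325];print('transitions col325',np.flatnonzero(np.diff(col.astype(int))))
E
python3 m.py w8.png 30,80,120,150 .010
```

```text
14.025 [ 0.54132142 -0.00401837  0.11645151] yaw 82.04124183667437 [ 0.55553479 -0.35244476 -0.8608319 ]
((332, 302), array([540.7,  -2.7]), array([70.1, 40.1]), 82.0, 16127.5) LW [ 71.6 535.9]
((334, 79), array([553.8,  82.2]), array([83.2, 41.5]), 82.0, 11889.0) LW [157.5 537.2]
30 295 373 0.01 [185.1 516.8] [185.1 557.9] midW 537.3499999999999
80 297 371 0.01 [160.4 517.1] [160.4 557.5] midW 537.3
120 298 369 0.01 [139.4 517.1] [139.4 557. ] midW 537.05
150 299 368 0.01 [122.8 517.2] [122.8 556.9] midW 537.05
transitions col325 [161 221 241 269 385]
```

View pics/w8.png

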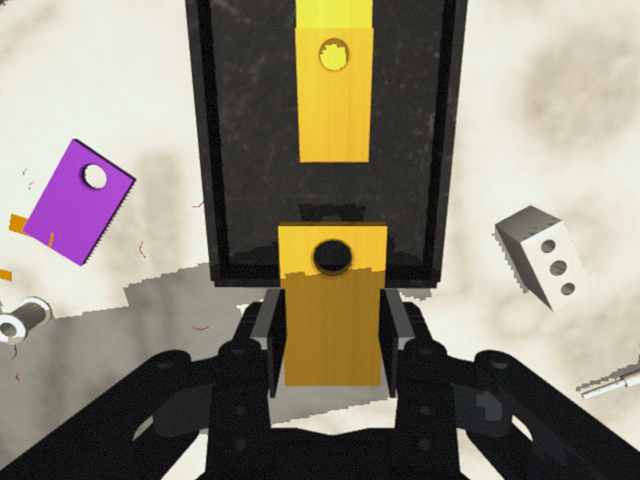

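The second plate (rear edge at row 161) and the held plate (332,302) are both visible. The second is shifted about 41.6 mm from the first, within limits, and on line W≈537.1. The held plate needs +39.5 along and +1.2 across, which is (6.6, 39.0) mm.

step_arm --pt "6.6 39 -15 0" --pt "6.6 39 -35 0" --pt "6.6 39 -55 0" --pt "6.6 39 -72 0" --pt "6.6 39 -79 0" --pt "6.6 39 -81 0" --pt "6.6 39 -81 0" --pt "6.6 39 -81 0"

```text
time: 15.02
tcp_pos: [0.5483, 0.035, 0.036]
eef_rot: [0.755, 0.656, 0.002, 0.001]
wrist_force: [-0.3, -0.8, -2.0]
gripper_width: 0.0366
```

```bash
python3 m.py w9.png 160,200,250,290 .012,.023
```

```text
15.075 [0.54831879 0.03496578 0.03600694] yaw 82.0322127571299 [ 0.7449928  -0.45354578  0.0615722 ]
((331, 177), array([552.4,  67.4]), array([155.5,  43.9]), 81.8, 39230.5) LW [142.7 537.9]
160 276 385 0.012 [167.2 516.9] [167.1 557.6] midW 537.25
160 276 385 0.023 [168.5 518.4] [168.5 556.1] midW 537.25
200 278 382 0.012 [151.9 517. ] [151.9 557. ] midW 537.0
200 278 382 0.023 [154.4 518.5] [154.4 555.5] midW 537.0
250 279 386 0.012 [131.5 516.6] [131.4 559.4] midW 538.0
250 279 386 0.023 [135.5 518.1] [135.4 557.7] midW 537.9000000000001
290 285 379 0.012 [114.  518.3] [113.8 557.2] midW 537.75
290 285 379 0.023 [119.3 519.7] [119.2 555.7] midW 537.7
transitions col325 [ 41 386]
```

View pics/w9.png

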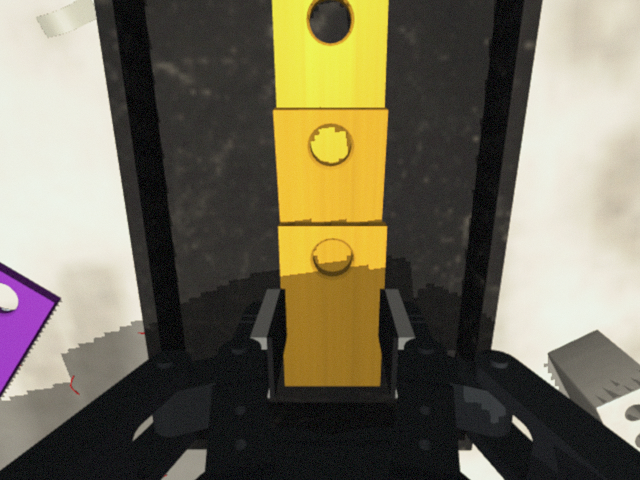

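All three are in view: the second plate's lead edge is at row 109 and the held one's at row 226, giving exposure of about 42 mm and 0.8 mm sideways. I'll trim the same way and feel down.

step_arm --pt "-0.6 1.6 0 0" --pt "-0.6 1.6 -2 0" --pt "-0.6 1.6 -3.5 0" --pt "-0.6 1.6 -3.5 0"

```text
time: 15.58
tcp_pos: [0.5476, 0.0366, 0.0323]
eef_rot: [0.754, 0.656, 0.002, 0.0]
wrist_force: [-0.5, 0.3, -0.4]
gripper_width: 0.0363
```

step_arm --pt "0 0 -1 0" --pt "0 0 -1 0"

```text
time: 15.82
tcp_pos: [0.5477, 0.0365, 0.0313]
eef_rot: [0.754, 0.656, 0.002, 0.001]
wrist_force: [-0.1, -0.4, -0.1]
gripper_width: 0.0365
```

step_arm --pt "0 0 -0.8 0" --pt "0 0 -0.8 0"

```text
time: 16.08
tcp_pos: [0.5477, 0.0365, 0.0306]
eef_rot: [0.755, 0.656, 0.002, 0.001]
wrist_force: [-0.3, -1.7, 1.4]
gripper_width: 0.0365
```

Light contact. Releasing.

step_arm --pt "0 0 0.3 0" --pt "0 0 0.3 0" --pt "0 0 0.3 0" --pt "0 0 0.3 0" --pt "0 0 0.3 0" --hand 0.2

```text
time: 16.7
tcp_pos: [0.5477, 0.0365, 0.0308]
eef_rot: [0.755, 0.656, 0.002, 0.001]
wrist_force: [0.9, 0.5, -0.5]
gripper_width: 0.0511
```

step_arm --pt "0 0 20 0" --pt "0 0 60 0" --pt "0 0 100 0" --pt "0 -20 110 0" --pt "0 -20 110 0" --pt "0 -20 110 0"

```text
time: 17.45
tcp_pos: [0.5469, 0.0161, 0.1402]
eef_rot: [0.755, 0.656, 0.001, 0.0]
wrist_force: [-0.5, 0.7, -0.4]
gripper_width: 0.0513
```

```bash
python3 m.py w10.png 20,60,90,130,150,180,200,230 .010; python3 - <<'E'
from h import *
s=snap('scene');f=cv2.cvtColor(s['frame'],cv2.COLOR_RGB2BGR)
a=cv2.resize(f[215:305,175:305],None,fx=3.5,fy=3.5,interpolation=cv2.INTER_CUBIC)
w=cv2.imread('pics/w10.png')[0:315,180:480]
cv2.imwrite('pics/f.png',np.hstack([a,w][:2]))
E
```

```text
17.5 [0.5468779  0.01635578 0.13990774] yaw 82.00909110154224 [0.27288702 0.55012329 0.52377965]
((329, 121), array([552.7,  75.9]), array([148.7,  41.7]), 81.9, 15882.5) LW [151.1 537. ]
20 294 362 0.01 [215.2 517.4] [215.2 556.7] midW 537.05
60 295 362 0.01 [193.9 517.3] [193.8 557.1] midW 537.2
90 295 362 0.01 [177.1 516.8] [177.1 557.5] midW 537.15
130 296 361 0.01 [153.6 516.7] [153.5 557.3] midW 537.0
150 296 361 0.01 [141.3 516.4] [141.2 557.6] midW 537.0
180 297 360 0.01 [122.2 516.5] [122.1 557.3] midW 536.9
200 298 359 0.01 [108.9 516.7] [108.8 556.9] midW 536.8
230 299 358 0.01 [ 88.2 516.8] [ 88.1 556.6] midW 536.7
transitions col325 [  9  34 246]
```

View pics/f.png

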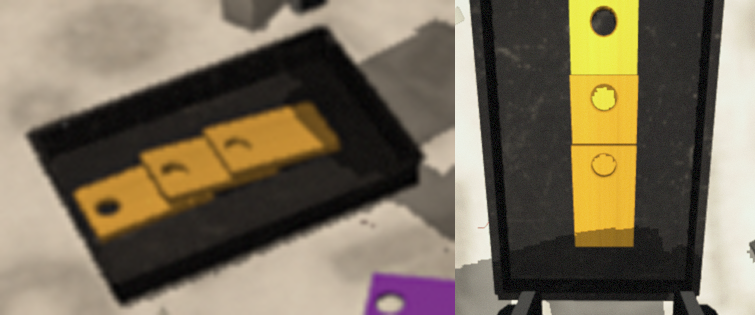

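The fan is complete: lead edges are at crop rows 75 and 145, the rear edge is at row 247, and all three plates are in line (W 536.7–537.2). Exposures are about 42 and 41 mm, and the first plate's hole is still where it was. The robot is clear, so I'm handing in.

```bash
python3 -c "
from h import *
print(order.close_job(), read_state()['time'])"
```

```text
the job is handed in; nothing more can be done
the job is handed in; nothing more can be done
```

The fan is finished and the job is handed in, at about 17.5 s of the 51 s allowed. I laid the far brass plate on the first plate's plain end, then the near brass plate on that one's plain end. The purple and blue look-alikes were left alone.

Last checks, from the wrist and scene cameras:
- **Alignment:** the three centre lines agree to about 0.5 mm, and all holes point toward the tray's +y end.
- **Overlap:** the upper plates cover about 28 and 29 mm of the plates below, inside the required 23–35 mm.
- **Plain ends:** both laid plates appear to rest with their plain ends on the tray floor.
- **First plate:** its hole measured within about 1 mm of its earlier position, which is within the camera calibration.
- **Forces:** readings at the end of each move stayed under 8 N, and the gripper was clear of everything at hand-in.

No check failed or disagreed beyond the 2 mm calibration. I did not take another picture after handing in.

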